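# Roll the milling jar up into its seat and start the mill

### The arm

A 6-joint arm with a two-finger parallel gripper is mounted at the origin on a cart in front of the work surface, level with it; the furniture and walls round the work are solid. World frame = base frame: x ahead of the robot, y to its left, z up, the work surface at z = 0. Lengths are in mm, angles in degrees, forces in N, time in s.
With the tool pointing down it reaches from about 300 to 850 mm from the base axis. Payload 4.2 kg.
Tool frame: the origin (TCP) lies on the mounting face of the last link; the fingertips stand 191 mm ahead of it and the grasp point (between the pads) lies 172 mm ahead of it; z points along the fingers, y is the direction in which the jaws open and shut (so a half turn about z gives the same grasp; the last joint's range is limited). The gripper opens to 91 mm and grips with 3 to 60 N. Pads are 32 mm wide; open, the fingers measure 118 mm over their backs; the gripper's body (76 mm by 178 mm) begins 60 mm behind the grasp point.
Start: joints at [-72.135, 18.312, 89.639, -0, 72.044, -1.146], TCP at [187.302, -543.637, 404.776] pointing down, gripper open.
Joint ranges: [-177.97, 177.97], [-48.28, 115.42], [12.27, 149.76], [-77.06, 257.06], [2.81, 150.46], [-146.56, 146.56]. Speed limits (degrees/s): [147.25, 147.25, 180, 180, 180, 180].

### API

Orientations are given as [roll, pitch, yaw] about the fixed x, y, z axes, in that order (R = Rz(yaw) Ry(pitch) Rx(roll)).
In Python, from workcell import env gives the robot as it stands.
- The arm moves only by the shell command python3 -m handwheel 'ROWS' [FORCE]. ROWS is JSON, a list of rows, each an object with "gripper": the opening in per cent of the stroke, from 0 (shut) to 100 (fully open); "travel": the shift along the tool's x, y, z in m, a list of three; "twist": the turn about the tool's z in rad. In form: [{"gripper": gripper, "travel": [x, y, z], "twist": twist}, ...]. A call has 1 to 5 rows; each row shifts and turns the commanded pose from where the row before left it, along the tool's axes as they then stand; what a row does not reach is not made up. A row lasts 1/12 s, in which the tool goes at most 41.7 mm and 7.16 degrees, less where a joint would pass 70% of its speed; a pose out of reach is approached as far as the arm can. A call with a gripper value outside its range is refused whole. The fingers move at their own pace and stop on an object; FORCE is the grip in N (left out, the last holds). Time passes only in rows, so rows that do not move let the fingers close. It gives the time, the measured TCP pose, the force and the opening at its end, in the units of the state.
- env.state(): the state, without advancing time (a new reading comes with each control period).
- env.grab_frame(name): name is "side" or "top"; returns a dict with "frame" (384x512x3 uint8, red, green, blue), "intrinsics" (3x3 intrinsics, pixels), "k1" (the pictures are not rectified: a ray, as slopes to the right and down, at radius r is drawn at 1 + k1 r^2 times it, then the intrinsics apply), "extrinsics" (4x4, takes a point from camera to world coordinates). Camera axes: x right, y down, z forward; pixel columns grow to the right and rows downward; lengths in mm; the calibration is good to about 2 mm. A picture is of the moment at which its call begins. There is no depth.
- env.job_done(): hands the job in, once; it reports no verdict.
Trained networks look in the newest picture that a camera, given by its name, has taken for a name from the list of things; names that differ only in an ending like _2 or _b are one class to them, and where a whole thing is asked for, a point or a joint stands for the part that bears it (a point fixed in the world has none). Each returns a list of dicts, best first, with "confidence" (0 to 1); they miss things now and then, are a little off and sometimes report something else, mostly with a low value. They report only what shows in the picture. A call takes as long as a camera call.
- env.trace(camera, thing): "pixels" (384x512 bool, what is visible of it) and "uv" ([column, row] in pixels, amid what is visible of it).
- env.pinpoint(camera, thing): "uv" ([column, row] in pixels: a listed point, or the origin of a listed thing).
The state is a dict: "time_s": time; "qpos": joint angles; "qvel": joint speeds; "effort": joint torques, N m; "ee_pos": TCP position; "ee_rot": TCP orientation; "force": force on the tool from outside, world axes, zero at the start; "torque": the same for the moment, N m; "gripper_width": finger opening in mm.
Only numpy, scipy, OpenCV 4.12 (cv2) and the standard library are available. Lean on these libraries where they do the work, as an engineer would, in place of code of your own. Each camera call takes 0.05 s, during which the arm holds its last target. There are 200 camera calls.

### The job

Push the steel milling jar slowly up its loading ramp with the fingertips, keeping behind it so that it never runs back down, until it drops into the seat against the blue end stop at the top; do not grip it or lift it. Then press the green start button and let go of everything. Leave the cups, the bottles and the dish standing where they are.

Things in the scene. Friction and masses are not known exactly. Their poses are not given: they have to be found in the camera images.
- ramp: Loading ramp fixed to the worktop, 264x126 mm: aluminium floor between blue rails (channel 102 mm wide). Origin on the worktop under the middle of the level landing; x points up the ramp, z up. Along x: front lip -48 to -40 mm (top z 14), landing to 40 mm (floor z 6, rails to z 20), 10-degree slope to 150 mm, dark seat to 202 mm, blue end stop to 216 mm (top z 56).
- slope (a point): Point on the floor at the foot of the slope, on the ramp's centre line (ramp x 40 mm, z 6 mm); its x axis runs up the slope, its z axis stands square to it. The slope rises to z 25.4 mm at ramp x 150 mm, with rails 14 mm above it, then steps 6 mm down into the seat.
- seat (a point): Where the jar's centre lies when it is in the seat against the end stop (ramp x 172, y 0, z 48 mm). The seat's floor falls slightly towards the stop; the rails beside it reach z 39 mm.
- jar: Milling jar: smooth steel cylinder with an orange lid at one end, 60 mm in diameter, 90 mm long, 0.35 to 0.7 kg, lying across the ramp. Origin at its centre; y along its axis to the lid; x and z turn as it rolls. It rests on the landing; on the slope it rolls back unless held from behind. Once its centre is past the slope's top it drops forward into the seat and stays.
- start_top (a point): Centre of the top face of the green start button, 36 mm across, 22 mm above the worktop when it is up, in a round grey housing fixed to the worktop beside the ramp (left or right).
- start (a joint): Travel of the start button, in m: 0 when up, 0.006 fully down; it springs back. Fully down takes about 5 N, pressed straight down; from 0.004 m it counts as pressed.
- red_cup: Bystander: red-lidded white sample cup, 62 mm across, 66 mm tall, standing on the worktop. Origin at the centre of its underside.
- white_cup: Bystander: white-lidded sample cup, 62 mm across, 66 mm tall, standing on the worktop. Origin at the centre of its underside.
- dropper: Bystander: small white dropper bottle with a black cap, 32 mm across, 76 mm tall, standing on the worktop. Origin at the centre of its underside.
- blue_cap_bottle: Bystander: white bottle with a blue cap, 46 mm across, 96 mm tall, standing on the worktop. Origin at the centre of its underside.
- dish: Bystander: petri dish with pink filling, 91 mm across, 15 mm tall, standing on the worktop. Origin at the centre of its underside.

How it is judged (in metres and radians):
On the way, in this order (a step that is already met when the one before it is completed fails the run):
1. the jar is past the middle of the slope (x of jar in the frame of ramp between 0.095 and 0.16 m).
2. the jar lies in the seat against the end stop (x of jar in the frame of ramp between 0.165 and 0.179 m and z of jar in the frame of ramp between 0.044 and 0.052 m and y of jar in the frame of ramp between -0.012 and 0.012 m), for 0.3 s.
3. the start button is pressed (value of joint start above 0.004 m), for 0.05 s.
At the end, for the whole second after the job is handed in: The jar lies at rest (under 0.02 m/s) in the seat: its centre within 7 mm along the ramp, 12 mm across it and 4 mm in height of the seat point, its axis within 0.1 rad of square to the ramp; the start button is up again (under 0.002 m) (all of step 2 and angle between the y axis of jar and the y axis of ramp, either way round below 0.1 rad and linear speed of jar below 0.02 m/s and value of joint start below 0.002 m); the robot touches nothing.
It fails at once if the jar is lifted more than 7 mm off the ramp (z of jar in the frame of slope above 0.037 m and z of jar in the frame of ramp above 0.043 m).
It fails at once if the jar is gripped or squeezed on the slope (over 20 N from the fingers) (x of jar in the frame of ramp between 0.05 and 0.14 m and contact force between the fingers and jar above 20 N).
It fails at once if the jar runs free on the slope, forward or back (faster than 0.25 m/s) (x of jar in the frame of ramp between 0.02 and 0.145 m and linear speed of jar above 0.25 m/s).
It fails at once if the start button is pressed before the jar is in its seat (value of joint start above 0.003 m and x of jar in the frame of ramp below 0.16 m).
It fails at once if a cup, bottle or dish is moved by more than 20 mm or tipped over (distance of any of red_cup, white_cup, dropper, blue_cap_bottle, dish from where it was at the start of the episode above 0.02 m or angle between any of red_cup, white_cup, dropper, blue_cap_bottle, dish's own z axis and vertical above 0.4 rad).
It also fails if it takes over 51 s, if anything falls off the work surface, if the arm or the gripper's body presses on something with over 40 N, if the wrist force passes 120 N, or if a joint passes its speed limit or range.

## Working session

There is one attempt and no reset: what is moved stays moved. The work goes in short steps, Python scripts to look and compute and a shell command to move; the robot and the scene stay as the last step left them, time stands still between calls to the robot, and variables do not carry over. Pictures are saved under pics/ and viewed, about 8 in all and at most 12, crops included, and the job is handed in when it is done.

```bash
ls; mkdir -p pics
cat > h.py <<'E'
import numpy as np, cv2
from workcell import env
def ray(f,uv):
    K=np.array(f["intrinsics"]);k1=f["k1"];E=np.array(f["extrinsics"])
    p=cv2.undistortPoints(np.array([[uv]],float),K,np.array([k1,0,0,0.]))[0,0]
    d=E[:3,:3]@np.array([p[0],p[1],1]);return E[:3,3],d
def onz(f,uv,z):
    o,d=ray(f,uv);return o+d*(z-o[2])/d[2]
def tri(f1,u1,f2,u2):
    o1,d1=ray(f1,u1);o2,d2=ray(f2,u2)
    s=np.linalg.lstsq(np.c_[d1,-d2],o2-o1,rcond=None)[0]
    a=o1+s[0]*d1;b=o2+s[1]*d2;return (a+b)/2,np.linalg.norm(a-b)
def proj(f,P):
    K=np.array(f["intrinsics"]);E=np.linalg.inv(np.array(f["extrinsics"]))
    P=np.atleast_2d(np.array(P,float))
    return cv2.projectPoints(P,cv2.Rodrigues(E[:3,:3])[0],E[:3,3],K,np.array([f["k1"],0,0,0.]))[0][:,0]
E
python3 - <<'E'
from h import *
np.set_printoptions(precision=1,suppress=True)
fs={c:env.grab_frame(c) for c in("side","top")}
for c,f in fs.items(): cv2.imwrite(f"pics/{c}0.png",f["frame"][:,:,::-1]); print(c,np.array(f["extrinsics"])[:3,3])
D={}
for n in "ramp slope seat jar start_top red_cup white_cup dropper blue_cap_bottle dish".split():
    for c in fs:
        r=env.pinpoint(c,n); print(n,c,[(np.round(x["uv"],1),round(x["confidence"],2)) for x in r[:2]])
        if r: D[n,c]=r[0]["uv"]
    if (n,"side") in D and (n,"top") in D: print("   tri",*tri(fs["side"],D[n,"side"],fs["top"],D[n,"top"]))
s=env.state(); print(s)
E
```

```text
pics
side [1479.4 -215.1  856. ]
top [ 435.5   37.5 1101.4]
ramp side [(array([248.5, 182.7]), 0.83)]
ramp top [(array([238.8, 228.7]), 0.59)]
   tri [466.9  65.6   6.5] 12.36868970989614
slope side [(array([251.5, 183.1]), 0.58), (array([249.4, 191.1]), 0.55)]
slope top [(array([243.6, 218.1]), 0.69)]
   tri [500.4  58.6  31.4] 4.0445513946170975
seat side [(array([253.5, 204.7]), 0.96)]
seat top [(array([252.2, 173.9]), 0.6)]
   tri [632.   29.9  54.1] 3.5618353897932487
jar side [(array([250.9, 173.9]), 0.85), (array([250.8, 191.5]), 0.52)]
jar top [(array([239.5, 229.9]), 0.63)]
   tri [463.9  69.1  41.8] 1.387911361754241
start_top side [(array([139.6, 214.3]), 0.46)]
start_top top []
red_cup side [(array([308.8, 179.7]), 0.54), (array([251.9, 183. ]), 0.22)]
red_cup top [(array([168.5, 212.7]), 0.58)]
   tri [513.1 281.3   3.2] 23.430960852805732
white_cup side [(array([353.4, 213.8]), 0.75)]
white_cup top []
dropper side [(array([170. , 255.4]), 0.55)]
dropper top [(array([334.5, 155.6]), 0.62)]
   tri [ 705.3 -242.    -5. ] 14.670399975581208
blue_cap_bottle side [(array([361. , 184.3]), 0.86)]
blue_cap_bottle top [(array([127.3, 185.8]), 0.87)]
   tri [599.8 426.2   8.7] 0.08026946953651534
dish side [(array([133.3, 247.3]), 0.77)]
dish top [(array([370.7, 175.6]), 0.6), (array([129.1, 185.7]), 0.46)]
   tri [ 640.9 -348.7   -0.9] 0.8042250053261482
{'time_s': 1.1, 'qpos': array([-72.1,  18.3,  89.6,   0. ,  72. ,  -1.1]), 'qvel': array([-0.1,  0.1, -0.1, -0. , -0. , -0. ]), 'effort': array([  0. , -41.2, -23.2,   0.1,   0. ,  -0. ]), 'ee_pos': array([ 187.3, -543.6,  404.8]), 'ee_rot': array([180.,  -0.,  19.]), 'force': array([-0.6, -0.1, -0.4]), 'torque': array([0.1, 0. , 0. ]), 'gripper_width': 91.09093624747155}
```

View pics/side0.png

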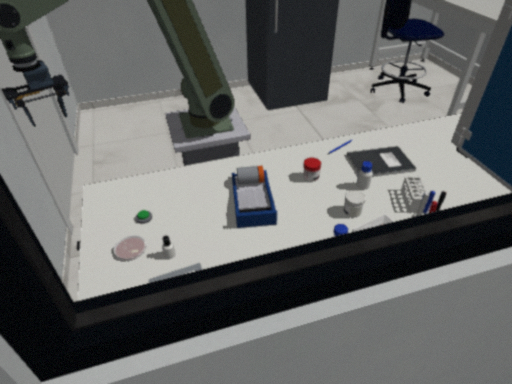

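View pics/top0.png

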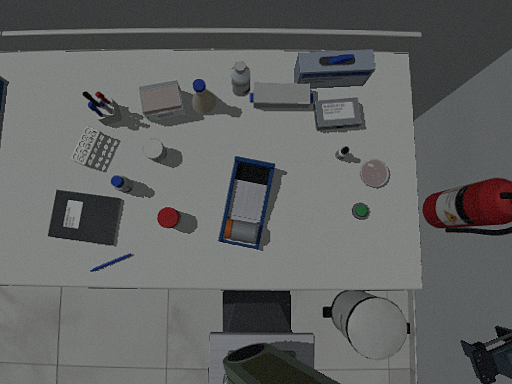

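```bash
cat > fit.py <<'E'
from h import *
from scipy.optimize import minimize
np.set_printoptions(precision=2,suppress=True)
fs={c:env.grab_frame(c) for c in("side","top")}
S=4
def T(p,P):
    x,y,a=p;c,s=np.cos(a),np.sin(a);P=np.array(P,float)
    return np.c_[x+c*P[:,0]-s*P[:,1],y+s*P[:,0]+c*P[:,1],P[:,2]]
prof=[(-48,0),(-48,14),(-40,14),(-40,20),(40,20),(150,39.4),(202,39.4),(202,56),(216,56),(216,0)]
segs=[[(-48,0),(-48,14),(-40,14),(-40,0)],[(-40,0),(-40,20),(40,20),(40,0)],[(40,0),(40,20),(150,39.4),(150,0)],[(150,0),(150,39.4),(202,39),(202,0)],[(202,0),(202,56),(216,56),(216,0)]]
def sil(f,p):
    m=np.zeros((384*S,512*S),np.uint8)
    for s in segs:
        P=[(x,y,z) for x,z in s for y in(-63,63)]
        h=cv2.convexHull(((proj(f,T(p,P))+.5)*S).astype(np.float32)).astype(np.int32)
        cv2.fillConvexPoly(m,h,255)
    return cv2.resize(m,(512,384),interpolation=cv2.INTER_AREA)/255.
M={}
for c in fs:
    r=env.trace(c,"ramp")[0]; j=env.trace(c,"jar")[0]
    k=cv2.dilate(j["pixels"].astype(np.uint8),np.ones((7,7)))>0
    M[c]=(r["pixels"].astype(float),~k); print(c,r["confidence"],j["confidence"],r["pixels"].sum(),j["pixels"].sum())
def cost(q,cs=("side","top")):
    p=(q[0],q[1],q[2]/100); return sum((np.abs(sil(fs[c],p)-M[c][0])*M[c][1]).sum() for c in cs)
out={}
for cs in (("side","top"),("side",),("top",)):
    r=minimize(cost,[465,67,-22],args=(cs,),method="Nelder-Mead",options=dict(initial_simplex=[[465,67,-22],[475,67,-22],[465,75,-22],[465,67,-16]],xatol=.05,fatol=.1))
    print(cs,r.x[:2],np.degrees(r.x[2]/100),r.fun); out[cs]=r.x
q=out["side","top"];p=(q[0],q[1],q[2]/100); print("seat",T(p,[(172,0,48)]))
ims=[]
for c,(u,v) in dict(side=(253,195),top=(247,203)).items():
    f=fs[c];im=f["frame"][v-55:v+55,u-45:u+45,::-1];im=cv2.resize(im,None,fx=4.4,fy=4.4,interpolation=cv2.INTER_CUBIC)
    for y in(-63,63):
        g=((proj(f,T(p,[(x,y,z) for x,z in prof]))-[u-45,v-55]+.5)*4.4).astype(np.int32); cv2.polylines(im,[g],True,(0,255,255),1)
    ims.append(im)
cv2.imwrite("pics/fit.png",np.hstack(ims))
for c in fs:
    r=env.trace(c,"start_top"); print(c,[(x["uv"],x["confidence"]) for x in r[:2]])
    if r: print(onz(fs[c],r[0]["uv"],20))
E
python3 fit.py
```

```text
side 0.85 0.78 1843 442Traceback (most recent call last):
  File "fit.py", line 20, in <module>
    r=env.trace(c,"ramp")[0]; j=env.trace(c,"jar")[0]
      ~~~~~~~~~~~~~~~~~~~^^^
IndexError: list index out of range
```

```bash
python3 - <<'E'
s=open('fit.py').read()
s=s.replace('''    r=env.trace(c,"ramp")[0]; j=env.trace(c,"jar")[0]
''','''    for i in range(5):
        r=env.trace(c,"ramp"); j=env.trace(c,"jar")
        if r and j: break
        env.grab_frame(c)
    r,j=r[0],j[0]
''')
open('fit.py','w').write(s)
E
python3 fit.py
```

```text
side 0.72 0.72 1738 467
top 0.89 0.74 2929 608
('side', 'top') [463.81  67.47] -11.541312537286577 195.78823529411764
('side',) [461.88  68.74] -11.974135921731364 67.69019607843137
('top',) [464.96  67.  ] -11.25575016211982 105.86274509803921
seat [[632.33  33.05  48.  ]]
side [([139.6, 216.1], 0.49)]
[ 534.15 -317.6    20.  ]
top [([362.6, 209.1], 0.56)]
[ 531.   -312.27   20.  ]
```

View pics/fit.png

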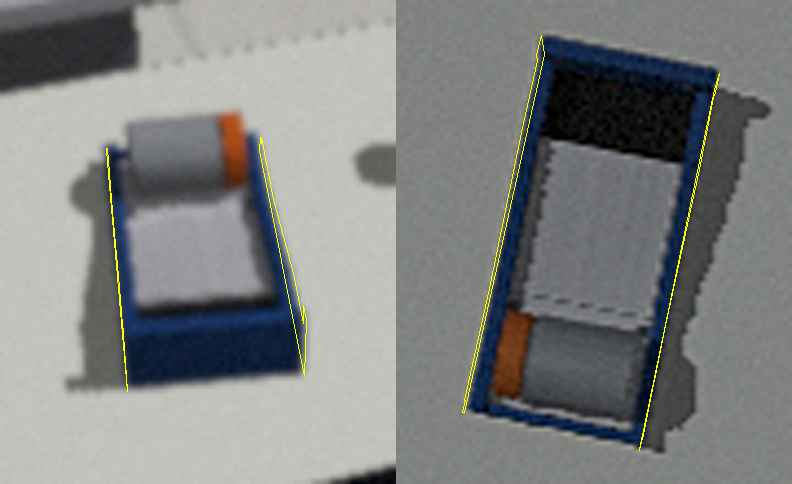

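The overlay shows the fitted ramp outline on the blue edges to about 1–2 px (≈4 mm). The jar is on the landing and the seat is at the far end. That is accurate enough, so I'm moving above the area behind the jar.

```bash
python3 -m handwheel '[{"gripper":44,"travel":[0.0205,-0.0258,0],"twist":0},{"gripper":44,"travel":[0.0205,-0.0258,0],"twist":0},{"gripper":44,"travel":[0.0205,-0.0258,0],"twist":0},{"gripper":44,"travel":[0.0205,-0.0258,0],"twist":0},{"gripper":44,"travel":[0.0205,-0.0258,0],"twist":0}]' 10
python3 -m handwheel '[{"gripper":44,"travel":[0.0205,-0.0258,0],"twist":0},{"gripper":44,"travel":[0.0205,-0.0258,0],"twist":0},{"gripper":44,"travel":[0.0205,-0.0258,0],"twist":0},{"gripper":44,"travel":[0.0205,-0.0258,0],"twist":0},{"gripper":44,"travel":[0.0205,-0.0258,0],"twist":0}]'
```

```text
time_s: 2.17
ee_pos: [242.4, -386.8, 404.8]
ee_rot: [180.0, -0.0, 19.0]
force: [0.8, -1.1, 0.3]
gripper_width: 60.6
time_s: 2.58
ee_pos: [297.1, -231.4, 405.0]
ee_rot: [180.0, -0.0, 19.0]
force: [0.2, -0.3, -1.0]
gripper_width: 40.5
```

```bash
python3 -m handwheel '[{"gripper":44,"travel":[0.0205,-0.0258,0],"twist":0},{"gripper":44,"travel":[0.0205,-0.0258,0],"twist":0},{"gripper":44,"travel":[0.0205,-0.0258,0],"twist":0},{"gripper":44,"travel":[0.0205,-0.0258,0],"twist":0},{"gripper":44,"travel":[0.0205,-0.0258,0],"twist":0}]'
python3 -m handwheel '[{"gripper":44,"travel":[0.0205,-0.0258,0],"twist":0},{"gripper":44,"travel":[0.0205,-0.0258,0],"twist":0},{"gripper":44,"travel":[0.0205,-0.0258,0],"twist":0},{"gripper":44,"travel":[0.0205,-0.0258,0],"twist":0},{"gripper":44,"travel":[0.0205,-0.0258,0],"twist":0}]'
python3 -m handwheel '[{"gripper":44,"travel":[0,0,0.025],"twist":0.1065},{"gripper":44,"travel":[0,0,0.025],"twist":0.1065},{"gripper":44,"travel":[0,0,0.025],"twist":0.1065},{"gripper":44,"travel":[0,0,0.025],"twist":0.1065},{"gripper":44,"travel":[0,0,0.0],"twist":0.1065}]'
python3 - <<'E'
from h import *
np.set_printoptions(precision=1,suppress=True)
s=env.state();print(s["ee_pos"],s["ee_rot"],s["qpos"])
fs={c:env.grab_frame(c) for c in("side","top")}
ims=[]
for c,(u,v) in dict(side=(253,180),top=(247,203)).items():
    ims.append(cv2.resize(fs[c]["frame"][v-55:v+55,u-45:u+45,::-1],None,fx=4.4,fy=4.4,interpolation=cv2.INTER_CUBIC))
cv2.imwrite("pics/pre.png",np.hstack(ims))
for c in fs: print(c,[(np.array(x["uv"]),x["confidence"]) for n in("jar","seat") for x in env.pinpoint(c,n)[:1]])
E
```

```text
time_s: 3.0
ee_pos: [352.0, -76.0, 405.1]
ee_rot: [180.0, -0.1, 19.0]
force: [0.7, -0.2, -0.3]
gripper_width: 40.2
time_s: 3.42
ee_pos: [406.9, 79.5, 405.0]
ee_rot: [180.0, -0.0, 19.0]
force: [1.0, 0.2, 0.3]
gripper_width: 40.1
time_s: 3.83
ee_pos: [405.1, 77.7, 300.9]
ee_rot: [179.8, 0.5, -11.8]
force: [-0.1, 1.0, -0.8]
gripper_width: 39.9
[405.1  77.7 300.9] [179.8   0.5 -11.8] [  9.3   9.9 118.3  -0.   52.3 111. ]
side [(array([250.7, 174. ]), 0.88), (array([255.7, 203.7]), 0.57)]
top [(array([240. , 229.9]), 0.89), (array([254.4, 172.1]), 0.82)]
```

View pics/pre.png

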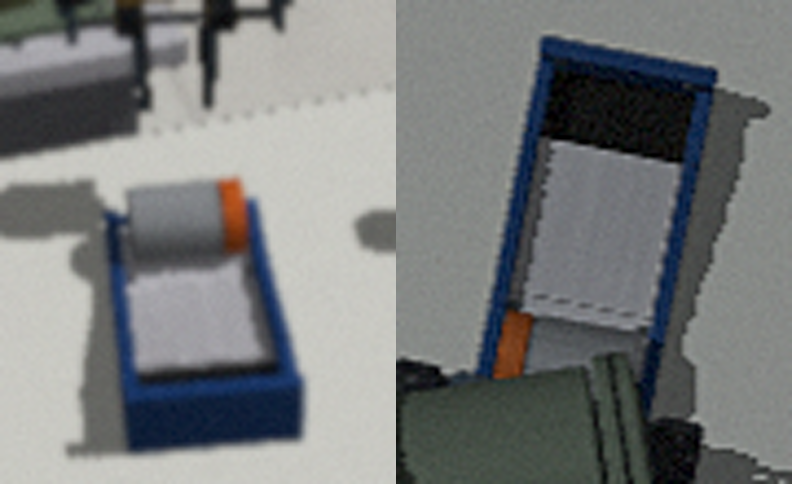

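Run:
```python
from h import *
np.set_printoptions(precision=1,suppress=True)
fs={c:env.grab_frame(c) for c in("side","top")}
u=np.array([.98,-.199,0]);
for z,n in((36,'jar'),(48,'seat'),(6,'slope'),(0,'ramp')):
    for c in fs:
        for x in env.pinpoint(c,n)[:1]: print(n,c,x["confidence"],onz(fs[c],x["uv"],z))
print(env.state()["ee_pos"],env.state()["ee_rot"])
```

```text
jar side 0.74 [470.1  72.2  36. ]
jar top 0.71 [461.2  66.4  36. ]
seat side 0.7 [620.3  40.7  48. ]
seat top 0.87 [633.3  30.4  48. ]
slope side 0.58 [516.   55.8   6. ]
slope top 0.63 [500.8  57.7   6. ]
ramp side 0.84 [470.1  69.5   0. ]
ramp top 0.83 [468.9  68.7   0. ]
[406.9  77.8 304.8] [-180.    -0.   -11.5]
```

The fingers are centred behind the jar, with the jar on the landing and its orange lid on the left rail side. Next I lower the tips to z ≈ 28 and approach.

```bash
python3 -m handwheel '[{"gripper":44,"travel":[0,0,0.02],"twist":0},{"gripper":44,"travel":[0,0,0.02],"twist":0},{"gripper":44,"travel":[0,0,0.02],"twist":0},{"gripper":44,"travel":[0,0,0.015],"twist":0},{"gripper":44,"travel":[0,0,0.011],"twist":0}]'
python3 -m handwheel '[{"gripper":44,"travel":[0,0,0],"twist":0},{"gripper":44,"travel":[0.002,0,0],"twist":0},{"gripper":44,"travel":[0.003,0,0],"twist":0},{"gripper":44,"travel":[0.003,0,0],"twist":0},{"gripper":44,"travel":[0.003,0,0],"twist":0}]'
python3 - <<'E'
from h import *
np.set_printoptions(precision=1,suppress=True)
fs={c:env.grab_frame(c) for c in("side","top")}
for c in fs:
    for x in env.pinpoint(c,"jar")[:1]: print(c,x["confidence"],x["uv"],onz(fs[c],x["uv"],36))
print(env.state()["ee_pos"],env.state()["ee_rot"],env.state()["force"])
f=fs["side"]["frame"];cv2.imwrite("pics/low.png",cv2.resize(f[130:230,195:315,::-1],None,fx=5,fy=5,interpolation=cv2.INTER_CUBIC))
E
```

```text
time_s: 5.05
ee_pos: [406.5, 77.7, 217.5]
ee_rot: [180.0, 0.1, -11.5]
force: [0.3, -0.4, -0.1]
gripper_width: 40.5
time_s: 5.47
ee_pos: [418.3, 75.5, 219.5]
ee_rot: [-180.0, -0.1, -11.5]
force: [0.1, 0.1, 0.4]
gripper_width: 40.1
top 0.66 [241.9, 228.7] [467.6  61.4  36. ]
[417.8  75.5 219. ] [-180.    -0.   -11.5] [-0.4 -0.5 -0. ]
```

View pics/low.png

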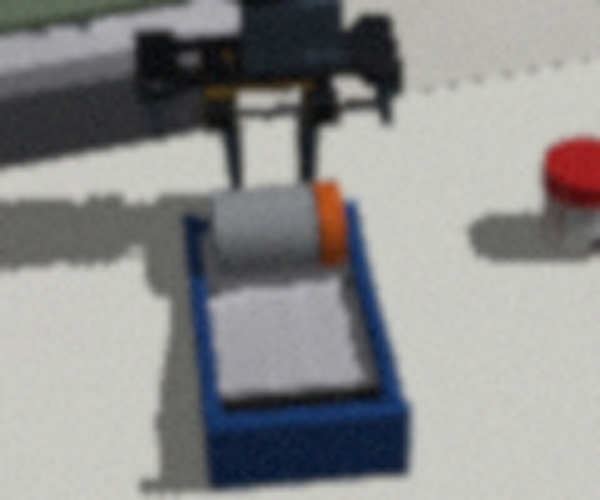

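The fingers stand just behind the jar, within its length. I'm pushing along the landing now.

```bash
python3 -m handwheel '[{"gripper":44,"travel":[0.003,0,0],"twist":0},{"gripper":44,"travel":[0.003,0,0],"twist":0},{"gripper":44,"travel":[0.003,0,0],"twist":0},{"gripper":44,"travel":[0.003,0,0],"twist":0},{"gripper":44,"travel":[0.003,0,0],"twist":0}]'
python3 -m handwheel '[{"gripper":44,"travel":[0.003,0,0],"twist":0},{"gripper":44,"travel":[0.003,0,0],"twist":0},{"gripper":44,"travel":[0.003,0,0],"twist":0},{"gripper":44,"travel":[0.003,0,0],"twist":0},{"gripper":44,"travel":[0.003,0,0],"twist":0}]'
python3 - <<'E'
from h import *
np.set_printoptions(precision=1,suppress=True)
fs={c:env.grab_frame(c) for c in("side","top")}
for c in fs:
    for x in env.pinpoint(c,"jar")[:1]: print(c,x["confidence"],x["uv"],onz(fs[c],x["uv"],36))
print(env.state()["ee_pos"],env.state()["ee_rot"],env.state()["force"])
E
```

```text
time_s: 6.08
ee_pos: [432.7, 72.5, 218.7]
ee_rot: [180.0, -0.0, -11.5]
force: [-0.6, -0.2, -0.5]
gripper_width: 39.9
time_s: 6.5
ee_pos: [447.3, 69.5, 218.7]
ee_rot: [180.0, 0.0, -11.5]
force: [-0.2, -0.2, 0.1]
gripper_width: 40.0
side 0.68 [250.0, 181.7] [497.4  56.4  36. ]
top 0.48 [240.7, 220.8] [491.4  65.3  36. ]
[447.   69.6 218.7] [180.    0.  -11.5] [0.6 0.2 0.1]
```

The jar is at ramp x ≈ 29, which is what contact predicts. I start up the slope, raising 0.7 mm for every 4 mm.

```bash
python3 -m handwheel '[{"gripper":44,"travel":[0.003,0,0],"twist":0},{"gripper":44,"travel":[0.003,0,0],"twist":0},{"gripper":44,"travel":[0.003,0,-0.0005],"twist":0},{"gripper":44,"travel":[0.003,0,-0.0005],"twist":0},{"gripper":44,"travel":[0.003,0,-0.0005],"twist":0}]'
python3 -m handwheel '[{"gripper":44,"travel":[0.004,0,-0.0007],"twist":0},{"gripper":44,"travel":[0.004,0,-0.0007],"twist":0},{"gripper":44,"travel":[0.004,0,-0.0007],"twist":0},{"gripper":44,"travel":[0.004,0,-0.0007],"twist":0},{"gripper":44,"travel":[0.004,0,-0.0007],"twist":0}]'
python3 - <<'E'
from h import *
np.set_printoptions(precision=1,suppress=True)
fs={c:env.grab_frame(c) for c in("side","top")}
for c in fs:
    for x in env.pinpoint(c,"jar")[:1]: print(c,x["confidence"],x["uv"],onz(fs[c],x["uv"],40))
print(env.state()["ee_pos"],env.state()["ee_rot"],env.state()["force"])
f=fs["side"]["frame"];cv2.imwrite("pics/slope.png",cv2.resize(f[130:230,195:315,::-1],None,fx=5,fy=5,interpolation=cv2.INTER_CUBIC))
E
```

```text
time_s: 7.12
ee_pos: [461.6, 66.5, 220.2]
ee_rot: [180.0, 0.1, -11.5]
force: [-1.9, 0.1, 0.6]
gripper_width: 40.3
time_s: 7.53
ee_pos: [481.8, 62.5, 223.8]
ee_rot: [180.0, -0.0, -11.5]
force: [-2.3, -0.1, 1.5]
gripper_width: 40.3
side 0.94 [252.7, 186.1] [527.5  56.9  40. ]
top 0.36 [243.4, 205.9] [536.3  57.5  40. ]
[481.7  62.5 223.7] [-180.    -0.   -11.5] [-0.3  0.3 -0.6]
```

View pics/slope.png

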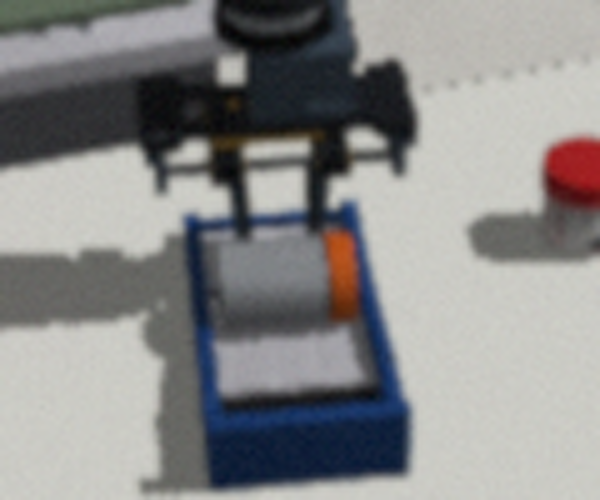

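The jar is on the slope and square, with the fingers behind it and about 2 N of force. I continue the push.

```bash
for i in 1; do python3 -m handwheel '[{"gripper":44,"travel":[0.004,0,-0.0007],"twist":0},{"gripper":44,"travel":[0.004,0,-0.0007],"twist":0},{"gripper":44,"travel":[0.004,0,-0.0007],"twist":0},{"gripper":44,"travel":[0.004,0,-0.0007],"twist":0},{"gripper":44,"travel":[0.004,0,-0.0007],"twist":0}]'; done
python3 -m handwheel '[{"gripper":44,"travel":[0.004,0,-0.0007],"twist":0},{"gripper":44,"travel":[0.004,0,-0.0007],"twist":0},{"gripper":44,"travel":[0.004,0,-0.0007],"twist":0},{"gripper":44,"travel":[0.004,0,-0.0007],"twist":0},{"gripper":44,"travel":[0.004,0,-0.0007],"twist":0}]'
python3 - <<'E'
from h import *
np.set_printoptions(precision=1,suppress=True)
fs={c:env.grab_frame(c) for c in("side","top")}
for c in fs:
    for x in env.pinpoint(c,"jar")[:1]: print(c,x["confidence"],x["uv"],onz(fs[c],x["uv"],47))
print(env.state()["ee_pos"],env.state()["ee_rot"],env.state()["force"])
E
```

```text
time_s: 8.15
ee_pos: [501.4, 58.5, 227.3]
ee_rot: [180.0, -0.0, -11.5]
force: [-2.3, 0.8, 1.6]
gripper_width: 40.1
time_s: 8.57
ee_pos: [520.9, 54.6, 230.8]
ee_rot: [180.0, 0.0, -11.5]
force: [-1.9, -0.9, -0.0]
gripper_width: 40.2
side 0.56 [252.2, 190.2] [555.3  46.9  47. ]
[520.9  54.6 230.7] [-180.    -0.   -11.5] [-0.5 -0.1  0. ]
```

```bash
python3 -m handwheel '[{"gripper":44,"travel":[0.004,0,-0.0007],"twist":0},{"gripper":44,"travel":[0.004,0,-0.0007],"twist":0},{"gripper":44,"travel":[0.004,0,-0.0007],"twist":0},{"gripper":44,"travel":[0.004,0,-0.0007],"twist":0},{"gripper":44,"travel":[0.004,0,-0.0007],"twist":0}]'
python3 -m handwheel '[{"gripper":44,"travel":[0.003,0,-0.0005],"twist":0},{"gripper":44,"travel":[0.003,0,-0.0005],"twist":0},{"gripper":44,"travel":[0.003,0,-0.0005],"twist":0},{"gripper":44,"travel":[0.003,0,-0.0005],"twist":0},{"gripper":44,"travel":[0.003,0,-0.0005],"twist":0}]'
python3 -m handwheel '[{"gripper":44,"travel":[0.003,0,-0.0005],"twist":0},{"gripper":44,"travel":[0.003,0,-0.0005],"twist":0},{"gripper":44,"travel":[0.003,0,-0.0005],"twist":0},{"gripper":44,"travel":[0.003,0,-0.0005],"twist":0},{"gripper":44,"travel":[0.003,0,-0.0005],"twist":0}]'
python3 - <<'E'
from h import *
np.set_printoptions(precision=1,suppress=True)
fs={c:env.grab_frame(c) for c in("side","top")}
for c in fs:
    for x in env.pinpoint(c,"jar")[:1]: print(c,x["confidence"],x["uv"],onz(fs[c],x["uv"],48))
print(env.state()["ee_pos"],env.state()["ee_rot"],env.state()["force"])
f=fs["side"]["frame"];cv2.imwrite("pics/top1.png",cv2.resize(f[130:230,195:315,::-1],None,fx=5,fy=5,interpolation=cv2.INTER_CUBIC))
E
```

```text
time_s: 9.18
ee_pos: [540.6, 50.6, 234.3]
ee_rot: [180.0, -0.0, -11.5]
force: [-2.0, 0.7, 0.5]
gripper_width: 40.2
time_s: 9.6
ee_pos: [555.1, 47.6, 236.8]
ee_rot: [180.0, 0.0, -11.5]
force: [-2.7, 0.1, 1.1]
gripper_width: 40.2
time_s: 10.02
ee_pos: [570.3, 44.6, 239.4]
ee_rot: [-180.0, -0.1, -11.5]
force: [0.1, 0.3, 0.5]
gripper_width: 39.8
side 0.59 [251.2, 202.7] [613.9  25.9  48. ]
[569.7  44.6 239.2] [180.   -0.  -11.5] [-0.9 -0.6 -1.7]
```

View pics/top1.png

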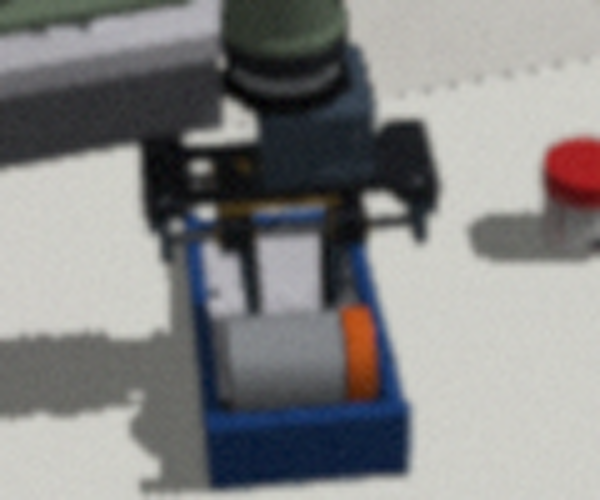

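The contact force vanished and the jar lies by the end stop, so it has dropped in. I follow 12 mm as a check, then measure.

```bash
python3 -m handwheel '[{"gripper":44,"travel":[0.003,0,0],"twist":0},{"gripper":44,"travel":[0.003,0,0],"twist":0},{"gripper":44,"travel":[0.003,0,0],"twist":0},{"gripper":44,"travel":[0.003,0,0],"twist":0},{"gripper":44,"travel":[0,0,0],"twist":0}]'
python3 -m handwheel '[{"gripper":44,"travel":[-0.01,0,0],"twist":0},{"gripper":44,"travel":[-0.02,0,0],"twist":0},{"gripper":44,"travel":[-0.01,0,-0.01],"twist":0},{"gripper":44,"travel":[0,0,-0.03],"twist":0},{"gripper":44,"travel":[0,0,-0.03],"twist":0}]'
cat > seat.py <<'E'
from h import *
np.set_printoptions(precision=1,suppress=True)
fs={c:env.grab_frame(c) for c in("side","top")}
for c in fs:
    for n in("jar","seat"):
        for x in env.pinpoint(c,n)[:1]: print(c,n,x["confidence"],x["uv"],onz(fs[c],x["uv"],48))
    f=fs[c]
    for x in env.trace(c,"jar")[:1]:
        t=np.linspace(0,6.3,40);a=np.radians(-11.4);C,S=np.cos(a),np.sin(a)
        for y0 in(-5,0,5):
          for x0 in(150,160,167,172,177):
            z0=56 if x0<158 else 48
            P=np.array([(x0+30*np.cos(q),y0+y,z0+30*np.sin(q)) for q in t for y in(-45,45)])
            W=np.c_[464+C*P[:,0]-S*P[:,1],67.5+S*P[:,0]+C*P[:,1],P[:,2]]
            m=np.zeros((384,512),np.uint8);cv2.fillConvexPoly(m,cv2.convexHull(proj(f,W).astype(np.float32)).round().astype(int),1)
            print(c,y0,x0,"IoU %.2f"%((m&x["pixels"]).sum()/((m>0)|x["pixels"]).sum()),end="; ")
        print()
s=env.state();print(s["time_s"],s["ee_pos"],s["ee_rot"],s["force"])
ims=[]
for c,(u,v) in dict(side=(253,195),top=(247,203)).items():
    ims.append(cv2.resize(fs[c]["frame"][v-55:v+55,u-45:u+45,::-1],None,fx=4.4,fy=4.4,interpolation=cv2.INTER_CUBIC))
cv2.imwrite("pics/seat.png",np.hstack(ims))
E
python3 seat.py
```

```text
time_s: 10.63
ee_pos: [582.0, 42.2, 239.3]
ee_rot: [-180.0, -0.1, -11.5]
force: [1.2, -0.1, -0.1]
gripper_width: 40.1
time_s: 11.05
ee_pos: [540.3, 50.5, 309.5]
ee_rot: [179.9, 0.2, -11.5]
force: [1.6, 0.4, 0.5]
gripper_width: 40.0
side jar 0.69 [255.7, 205.8] [632.2  35.   48. ]
side seat 0.89 [256.0, 202.7] [618.7  40.2  48. ]
side -5 150 IoU 0.49; side -5 160 IoU 0.63; side -5 167 IoU 0.64; side -5 172 IoU 0.63; side -5 177 IoU 0.63; side 0 150 IoU 0.52; side 0 160 IoU 0.65; side 0 167 IoU 0.63; side 0 172 IoU 0.64; side 0 177 IoU 0.63; side 5 150 IoU 0.52; side 5 160 IoU 0.63; side 5 167 IoU 0.62; side 5 172 IoU 0.62; side 5 177 IoU 0.61; 
top jar 0.36 [171.6, 215.6] [504.4 272.8  48. ]
top -5 150 IoU 0.00; top -5 160 IoU 0.00; top -5 167 IoU 0.00; top -5 172 IoU 0.00; top -5 177 IoU 0.00; top 0 150 IoU 0.00; top 0 160 IoU 0.00; top 0 167 IoU 0.00; top 0 172 IoU 0.00; top 0 177 IoU 0.00; top 5 150 IoU 0.00; top 5 160 IoU 0.00; top 5 167 IoU 0.00; top 5 172 IoU 0.00; top 5 177 IoU 0.00; 
11.45 [541.5  50.2 308.2] [180.    0.1 -11.5] [-0.4 -0.4  0.4]
```

View pics/seat.png

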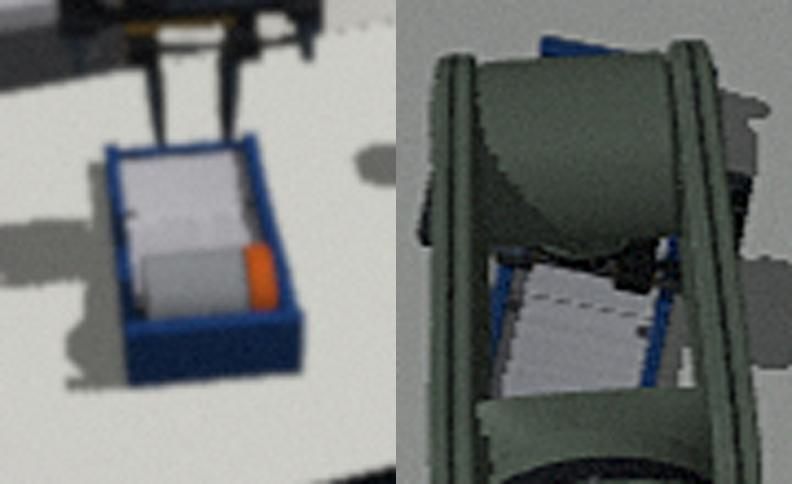

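The jar lies in the dark seat against the blue stop, square and clear of the fingers. Next I measure the button from its green pixels in both cameras.

```bash
cat > btn.py <<'E'
from h import *
np.set_printoptions(precision=1,suppress=True)
fs={c:env.grab_frame(c) for c in("side","top")};uv={}
for c,w in dict(side=(140,215),top=(361,211)).items():
    h=cv2.cvtColor(fs[c]["frame"],cv2.COLOR_RGB2HSV)
    m=cv2.inRange(h,(45,90,40),(85,255,255));k=np.zeros_like(m);k[w[1]-15:w[1]+15,w[0]-15:w[0]+15]=1;m*=k
    M=cv2.moments(m,True)
    if M["m00"]: uv[c]=(M["m10"]/M["m00"],M["m01"]/M["m00"]);print(c,M["m00"],uv[c],onz(fs[c],uv[c],20))
if len(uv)==2: print(tri(fs["side"],uv["side"],fs["top"],uv["top"]))
for c in fs: print(c,[(x["uv"],x["confidence"],onz(fs[c],x["uv"],22)) for x in env.pinpoint(c,"start_top")[:1]],[(x["uv"],x["confidence"],onz(fs[c],x["uv"],48)) for x in env.pinpoint(c,"jar")[:1]])
s=env.state();print(s["time_s"],s["ee_pos"],s["ee_rot"],s["force"],s["gripper_width"])
E
python3 btn.py
```

```text
side 79.0 (142.91139240506328, 214.44303797468353) [ 529.7 -307.    20. ]
top 110.0 (360.6727272727273, 210.12727272727273) [ 527.8 -306.1   20. ]
(array([ 527.9, -307. ,   18.3]), np.float64(0.5703861836859525))
side [([141.3, 212.7], 0.43, array([ 522.2, -311. ,   22. ]))] [([257.0, 205.1], 0.68, array([630.4,  39.9,  48. ]))]
top [([362.1, 210.8], 0.69, array([ 525.5, -309.9,   22. ]))] []
11.75 [542.1  50.2 308.8] [180.    0.  -11.5] [-0.1  0.2  0.2] 39.85739888925787
```

```bash
python3 -m handwheel '[{"gripper":0,"travel":[0.0057,0.0353,0],"twist":0},{"gripper":0,"travel":[0.0057,0.0353,0],"twist":0},{"gripper":0,"travel":[0.0057,0.0353,0],"twist":0},{"gripper":0,"travel":[0.0057,0.0353,0],"twist":0},{"gripper":0,"travel":[0.0057,0.0353,0],"twist":0}]'
python3 -m handwheel '[{"gripper":0,"travel":[0.0057,0.0353,0],"twist":0},{"gripper":0,"travel":[0.0057,0.0353,0],"twist":0},{"gripper":0,"travel":[0.0057,0.0353,0],"twist":0},{"gripper":0,"travel":[0.0057,0.0353,0],"twist":0},{"gripper":0,"travel":[0.0057,0.0353,0],"twist":0}]'
python3 -m handwheel '[{"gripper":0,"travel":[0,0,0],"twist":0},{"gripper":0,"travel":[0,0,0.02],"twist":0},{"gripper":0,"travel":[0,0,0.02],"twist":0},{"gripper":0,"travel":[0,0,0.02],"twist":0},{"gripper":0,"travel":[0,0,0.0],"twist":0}]'
python3 seat.py | grep -v "top.*IoU"; python3 btn.py
```

```text
time_s: 12.17
ee_pos: [534.6, -129.9, 309.2]
ee_rot: [180.0, 0.0, -11.5]
force: [-0.2, 0.6, -0.5]
gripper_width: 9.6
time_s: 12.58
ee_pos: [527.2, -308.9, 309.1]
ee_rot: [-180.0, 0.0, -11.5]
force: [1.5, 0.4, 0.7]
gripper_width: 0.3
time_s: 13.0
ee_pos: [526.3, -306.1, 245.2]
ee_rot: [-179.8, 0.5, -11.5]
force: [-0.7, 1.0, -0.7]
gripper_width: 0.5
side jar 0.8 [255.7, 206.4] [634.8  34.2  48. ]
side seat 0.83 [253.6, 201.6] [611.3  34.6  48. ]
side -5 150 IoU 0.53; side -5 160 IoU 0.67; side -5 167 IoU 0.68; side -5 172 IoU 0.66; side -5 177 IoU 0.65; side 0 150 IoU 0.57; side 0 160 IoU 0.71; side 0 167 IoU 0.69; side 0 172 IoU 0.71; side 0 177 IoU 0.67; side 5 150 IoU 0.54; side 5 160 IoU 0.66; side 5 167 IoU 0.64; side 5 172 IoU 0.64; side 5 177 IoU 0.63; 
top jar 0.56 [254.2, 173.5] [634.9  25.5  48. ]
top seat 0.91 [250.2, 174.6] [631.4  37.7  48. ]
13.4 [ 527.9 -307.   250.4] [180.   -0.1 -11.5] [-0.8  0.4  0.2]
side 75.0 (143.06666666666666, 214.6) [ 530.6 -306.6   20. ]
top 12.0 (359.4166666666667, 213.0) [ 518.8 -301.9   20. ]
(array([ 519.4, -306.5,    9.6]), np.float64(2.6156838532303213))
side [([140.0, 212.4], 0.61, array([ 519.5, -314.8,   22. ]))] [([257.4, 203.8], 0.6, array([625. ,  42.9,  48. ]))]
top [] [([252.5, 172.6], 0.88, array([637.6,  30.7,  48. ]))]
13.7 [ 527.6 -307.   249.4] [180.   -0.  -11.5] [-0.2 -0.2  0.1] 0.1682215881845182
```

Run:
```python
from h import *
fs={c:env.grab_frame(c) for c in("side","top")};ims=[]
for c,(u,v) in dict(side=(160,210),top=(320,190)).items():
    ims.append(cv2.resize(fs[c]["frame"][v-80:v+80,u-105:u+105,::-1][:, :],None,fx=1.9*2,fy=1.9*2,interpolation=cv2.INTER_CUBIC)[:,:])
cv2.imwrite("pics/btn.png",cv2.resize(np.vstack(ims),None,fx=.49,fy=.49,interpolation=cv2.INTER_AREA))
```

```text
(no output)
```

View pics/btn.png

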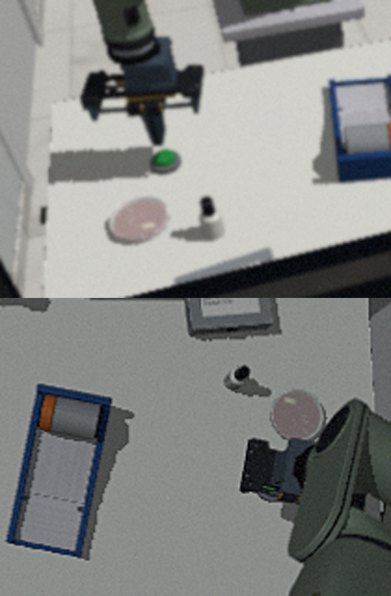

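The top view shows the jar seated against the stop. The closed fingertips are over the button and the dish and dropper are clear. I press now.

```bash
python3 -m handwheel '[{"gripper":0,"travel":[0,0,0.015],"twist":0},{"gripper":0,"travel":[0,0,0.012],"twist":0},{"gripper":0,"travel":[0,0,0.005],"twist":0},{"gripper":0,"travel":[0,0,0],"twist":0},{"gripper":0,"travel":[0,0,0],"twist":0}]'
python3 -m handwheel '[{"gripper":0,"travel":[0,0,0.003],"twist":0},{"gripper":0,"travel":[0,0,0.002],"twist":0},{"gripper":0,"travel":[0,0,0.002],"twist":0},{"gripper":0,"travel":[0,0,0.001],"twist":0},{"gripper":0,"travel":[0,0,0],"twist":0}]'
```

```text
time_s: 14.22
ee_pos: [527.6, -307.1, 217.2]
ee_rot: [-180.0, 0.0, -11.5]
force: [0.2, 0.2, 1.2]
gripper_width: 0.6
time_s: 14.63
ee_pos: [527.9, -307.2, 209.8]
ee_rot: [180.0, -0.1, -11.5]
force: [0.9, -0.9, 3.1]
gripper_width: 0.4
```

Contact is confirmed at 3 N with the tips at z ≈ 19. I press a little further in small steps.

```bash
python3 -m handwheel '[{"gripper":0,"travel":[0,0,0.001],"twist":0},{"gripper":0,"travel":[0,0,0.001],"twist":0},{"gripper":0,"travel":[0,0,0.0005],"twist":0},{"gripper":0,"travel":[0,0,0],"twist":0},{"gripper":0,"travel":[0,0,0],"twist":0}]'
python3 -m handwheel '[{"gripper":0,"travel":[0,0,0.0005],"twist":0},{"gripper":0,"travel":[0,0,0.0005],"twist":0},{"gripper":0,"travel":[0,0,0],"twist":0},{"gripper":0,"travel":[0,0,0],"twist":0}]'
```

```text
time_s: 15.05
ee_pos: [527.9, -307.2, 207.1]
ee_rot: [180.0, -0.1, -11.5]
force: [1.2, -0.5, 5.2]
gripper_width: 0.7
time_s: 15.38
ee_pos: [527.8, -307.2, 207.0]
ee_rot: [180.0, -0.1, -11.5]
force: [0.2, 0.1, 10.1]
gripper_width: 0.5
```

The button bottomed out: the tips stopped at z = 16 (22 − 6) and the force rose to 10 N. I retract.

```bash
python3 -m handwheel '[{"gripper":0,"travel":[0,0,-0.005],"twist":0},{"gripper":0,"travel":[0,0,-0.01],"twist":0},{"gripper":0,"travel":[0,0,-0.03],"twist":0},{"gripper":0,"travel":[0,0,-0.035],"twist":0},{"gripper":0,"travel":[0,0,-0.035],"twist":0}]'
python3 -m handwheel '[{"gripper":0,"travel":[-0.03,0,0],"twist":0},{"gripper":0,"travel":[-0.03,0,0],"twist":0},{"gripper":0,"travel":[-0.03,0,0],"twist":0},{"gripper":0,"travel":[0,0,0],"twist":0},{"gripper":0,"travel":[0,0,0],"twist":0}]'
python3 btn.py
python3 - <<'E'
from h import *
np.set_printoptions(precision=1,suppress=True)
fs={c:env.grab_frame(c) for c in("side","top")}
cv2.imwrite("pics/end.png",fs["top"]["frame"][130:290,100:400,::-1].repeat(2,0).repeat(2,1))
for n in "jar red_cup white_cup dropper blue_cap_bottle dish".split(): print(n,[(c,x["uv"],x["confidence"]) for c in fs for x in env.pinpoint(c,n)[:1]])
E
```

```text
time_s: 15.8
ee_pos: [526.8, -306.5, 320.8]
ee_rot: [-179.9, 0.3, -11.5]
force: [0.9, 0.2, 0.6]
gripper_width: 0.5
time_s: 16.22
ee_pos: [437.9, -288.5, 320.7]
ee_rot: [-180.0, 0.1, -11.6]
force: [0.8, -0.9, 0.7]
gripper_width: 0.6
side 78.0 (142.87179487179486, 214.56410256410257) [ 530.2 -307.2   20. ]
top 109.0 (360.64220183486236, 210.08256880733944) [ 527.9 -306.    20. ]
(array([ 528. , -307.1,   17.9]), np.float64(0.7514875511252385))
side [([140.1, 212.0], 0.43, array([ 517.7, -314.4,   22. ]))] [([256.8, 205.3], 0.89, array([631.,  39.,  48.]))]
top [([361.6, 211.4], 0.63, array([ 523.7, -308.3,   22. ]))] [([249.7, 176.8], 0.77, array([624.6,  39.1,  48. ]))]
16.5167 [ 440.2 -289.3  320.5] [-180.     0.   -11.5] [ 0.1  0.3 -0.5] 0.2580905295324946
jar [('side', [253.7, 206.4], 0.93), ('top', [251.7, 174.0], 0.97)]
red_cup [('side', [306.4, 179.5], 0.7), ('top', [169.0, 214.6], 0.75)]
white_cup [('side', [353.0, 211.5], 0.63), ('top', [158.3, 153.0], 0.78)]
dropper [('side', [168.8, 253.4], 0.76), ('top', [338.3, 152.7], 0.71)]
blue_cap_bottle [('side', [363.6, 185.5], 0.52), ('top', [129.1, 185.4], 0.68)]
dish [('side', [131.8, 248.0], 0.96), ('top', [370.8, 176.5], 0.64)]
```

View pics/end.png

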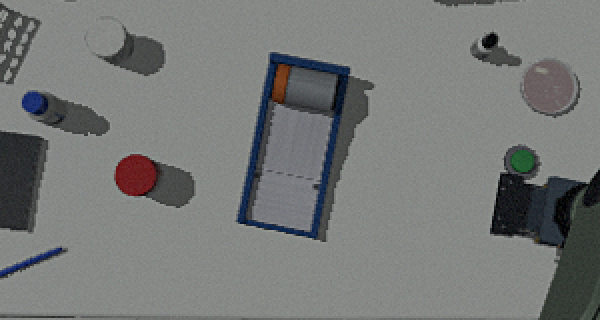

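The jar is seated against the stop and square, the button is up, the bystanders are in place and the arm is clear. I hand the job in.

```bash
python3 -c "
from workcell import env
print(env.job_done())"
```

```text
the job is handed in; nothing more can be done
None
```

I pushed the jar up the ramp from behind at about 36–48 mm/s, and the push force stayed under 4 N. It dropped into the seat against the blue end stop. I then pressed the start button fully down, backed the arm off and handed the job in at about 17 s. No verdict was reported.

What the last checks showed:
- **Jar:** the final top picture shows it square in the dark seat against the stop. The fitted seat point is about (632, 33) mm. The position readings from the two cameras scatter around it by up to about 10 mm, wider than the 7 mm allowed along the ramp. The outline match was best near the seat, but too flat to confirm the exact position. I relied on three signs: the picture, the push force vanishing at the top, and the jar staying put after release.
- **Start button:** the fingertips stopped at z = 16 mm (22 − 6) with about 10 N, so it reached the bottom. After I backed off, the green face measured the same as before the press, so it looks to be up again.
- **Cups, bottles and dish:** all are standing. The image readings are within about 4 px of the start, which is about the detector scatter. The white cup and the dropper have a weaker check: the white cup was missed in the first top picture, and the dropper's top reading moved the most.
- **Arm:** it is clear of everything, with force readings only at noise level.

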